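# Roll the pipe port-up on its stand and latch the keeper frame

### The job

The pipe on the roller stand has its short port pointing sideways or down. Roll the pipe along the rails, without lifting it out of the stand, until the port points straight up, and let it come to rest on its own; then swing the hinged keeper frame fully down over it and last turn the turnbutton fully across the frame's front bar. The port must still point straight up at the end, and the loose things round the stand stay where they are.

Things in the scene. Friction and masses are not known exactly. Their poses are not given: they have to be found in the camera images.
- stand: roller stand fixed to the bench, base 216 x 400 x 10 mm; origin under its centre, on the bench. Its x axis lies along the pipe and points from the turnbutton side to the hinge side, its y runs along the rails. Frame posts stand at y = -150 and +150 mm: x = 92 (hinge, up to z = 108 mm) and x = -84 (up to 96 mm); the turnbutton's post is at x = -100, y = 0 mm (24 x 30 mm, up to 106 mm)
- rails (a point): middle of the stand at the height of the rail tops (z = 34 mm). Two rails, 20 mm wide, centred at x = -55 and +55 mm of the stand, run along its y from -180 to +180 mm; end stops 14 mm higher than the rails from |y| = 170 to 180 mm; thin cheeks beside the pipe's ends (inner faces at x = -72 and +72 mm, tops at z = 64 mm)
- pipe: loose steel pipe, 60 mm diameter, 140 mm long, about 0.85 kg, lying across the two rails; origin at the middle of its axis, its x axis along the pipe. It rolls easily along the rails and coasts a little after a push; on the rails its axis is at z = 64 mm
- port (a point): centre of the port's outer end: a round stub, 26 mm diameter, on a clamp ring (66 mm diameter, 30 mm wide) that sits tight round the middle of the pipe and turns with it; 49 mm from the pipe's axis; its z axis points outward along the port. A bolt lug (30 x 21 mm) sits on the far side of the ring, 47 mm from the axis
- frame (a joint): angle of the keeper frame, rad: 0 fully down over the pipe, 1.57 upright, grows as it opens away from the robot; stiff hinge, stays where it is left
- frame_hinge (a point): middle of the frame's hinge axis (along the stand's y), at x = 88, z = 101 mm in the stand. The frame is a grid of aluminium bars 10 mm thick, centred on the hinge plane, 298 mm wide, reaching 178 mm from the hinge; bars along y at 14, 48, 128 and 167 mm (front bar, 22 wide); the port passes the 64 mm gap. Shut, its underside is 2 mm above the pipe, its top at z = 106 mm
- frame_bar (a point): middle of the front bar of the keeper frame, on its outer face (the face that is on top when shut), 167 mm from the hinge axis; its z axis is normal to that face
- turnbutton (a joint): angle of the turnbutton, rad: 0 clear of the frame (arm along the stand's +y), 1.57 fully across the front bar (arm along the stand's +x, against its stop); stiff, stays where it is left; turns clockwise seen from above
- button_pivot (a point): pivot of the turnbutton on its post at the front middle of the stand, z = 112 mm; the arm is 16 mm wide, 8 mm thick (z = 108 to 116 mm), 54 mm long
- button_tab (a point): top of the upright tab on the turnbutton's arm (round, 10 mm diameter, standing 18 mm above the arm, z = 116 to 134 mm), 45 mm from the pivot
- tape_measure: loose tape measure, 39x84x66 mm, bystander; origin under its centre
- bolt: loose hexagon bolt, 64 mm long, bystander; origin under its centre
- spanner: loose open spanner, 207 mm long, bystander; origin under its centre
- pliers: loose pliers, 196 mm long, bystander; origin under its centre
- tin: loose round tin with a lid, 68 mm diameter, 44 mm high, bystander; origin under its centre

How it is judged:
By the outcome, as a careful person would: the job done as asked, in the order asked, and still so for the second after the job is handed in, with the robot touching nothing.
It also fails if it takes over 72 s, if anything falls off the work surface, if the arm or the gripper's body presses on something with over 40 N, if the wrist force passes 120 N, or if a joint passes its speed limit or range.

### The arm

A 6-joint arm with a two-finger parallel gripper is mounted at the origin on the work surface; the furniture and walls round the work are solid. World frame = base frame: x ahead of the robot, y to its left, z up, the work surface at z = 0. Lengths are in mm, angles in degrees, forces in N, time in s.
With the tool pointing down it reaches from about 350 to 850 mm from the base axis. Payload 8.1 kg.
Tool frame: the origin (TCP) lies on the centre line of the jaws, within the pads' length; the fingertips stand 19 mm ahead of it and the grasp point (between the pads) is the TCP (r.tip_reach is the z of the fingertips in the tool frame, in mm); z points along the fingers, y is the line along which they close (so a half turn about z gives the same grasp; the last joint's range is limited). The gripper opens to 85 mm and grips with 20 to 120 N. Pads are 22 mm wide; open, the fingers measure 114 mm over their backs; the gripper's body (76 mm by 85 mm) begins 54 mm behind the grasp point. The pads swing forward as they close: fully open they stand 13 mm farther back than shut.
Start: joints at [67.701, 7.471, 85.268, -0, 87.261, -4.893], TCP at [179.467, 572.536, 250.292] pointing down, gripper open.
Joint ranges: [-169.43, 169.43], [-51.17, 129.36], [1.28, 143.12], [-76.62, 256.62], [0, 156.53], [-152.29, 152.29]. Speed limits (degrees/s): [136.94, 136.94, 159.86, 180, 180, 180].

### API

Orientations are given as [roll, pitch, yaw] about the fixed x, y, z axes, in that order (R = Rz(yaw) Ry(pitch) Rx(roll)).
In Python, from bench import r gives the robot as it stands. The module is installed in compiled form; this text tells all that it offers.
- The arm moves only by the shell command python3 -m handwheel 'ROWS' [FORCE]. ROWS is JSON, a list of rows, each a list of 7 numbers: the shift along the tool's x, y, z in m, then the turn, a rotation vector about the tool's x, y, z in degrees, then the finger opening in m, from 0 to 0.0854. In form: [[tx, ty, tz, ax, ay, az, claw], ...]. A call has 1 to 8 rows; each row shifts and turns the commanded pose from where the row before left it, along the tool's axes as they then stand; what a row does not reach is not made up. A row lasts 1/12 s, in which the tool goes at most 41.7 mm and 7.16 degrees, less where a joint would pass 70% of its speed; a pose out of reach is approached as far as the arm can. A call with a gripper value outside its range is refused whole. The fingers move at their own pace and stop on an object; FORCE is the grip in N (left out, the last holds). Time passes only in rows, so rows that do not move let the fingers close. It gives the time, the measured TCP pose, the force, the opening and the grip force at its end, in the units of the state.
- r.sense(): the state, without advancing time (a new reading comes with each control period).
- r.snapshot(name): name is "scene" or "top"; returns (picture, depth): 480x640x3 uint8, blue, green, red; 480x640 float32, mm along the optical axis (not along the pixel's ray), 0 where there is no reading.
- r.calibration(name): a dict with "vfov" (degrees; the focal length in pixels is half the picture's height over the tangent of half this angle, whatever the lens; pixels are square), "cx", "cy" (the principal point, pixels), "rvec" (rotation vector, rad) and "tvec" (3), from world to camera coordinates, as OpenCV has them. Camera axes: x right, y down, z forward; pixel columns grow to the right and rows downward; lengths in mm; the calibration is good to about 2 mm. A picture is of the moment at which its call begins. calibration takes no time and is no camera call.
- r.hand_in(): hands the job in; it is judged then, once.
The state is a dict: "time": time; "joint_pos": joint angles; "qd": joint speeds; "joint_efforts": joint torques, N m; "tool_pos": TCP position; "tcp_rot": TCP orientation; "ft_force": force on the tool from outside, world axes, zero at the start; "wrist_torque": the same for the moment, N m; "finger_gap": finger opening in mm; "grip_force": force on a finger pad.
Only numpy, scipy, OpenCV 4.12 (cv2) and the standard library are available. Lean on these libraries where they do the work, as an engineer would, in place of code of your own. Each camera call takes 0.05 s, during which the arm holds its last target. There are 200 camera calls.

## Working session

There is one attempt and no reset: what is moved stays moved. The work goes in short steps, Python scripts to look and compute and a shell command to move; the robot and the scene stay as the last step left them, time stands still between calls to the robot, and variables do not carry over. Pictures are saved under pics/ and viewed, at most 10 in all, crops included, and the job is handed in when it is done.

```bash
mkdir -p pics; cat > h.py <<'E'
import numpy as np, cv2
from bench import r
def cam(n):
    c=r.calibration(n); f=240/np.tan(np.radians(c['vfov'])/2)
    R=cv2.Rodrigues(np.array(c['rvec'],float))[0]; t=np.array(c['tvec'],float).ravel()
    return f,c['cx'],c['cy'],R,t
def cloud(n,d):
    f,cx,cy,R,t=cam(n); v,u=np.mgrid[0:480,0:640]
    P=np.stack([(u-cx)/f*d,(v-cy)/f*d,d],-1)
    return (P-t)@R
def proj(n,P):
    f,cx,cy,R,t=cam(n); q=np.atleast_2d(P)@R.T+t
    return np.c_[q[:,0]/q[:,2]*f+cx,q[:,1]/q[:,2]*f+cy]
E
python3 - <<'E'
from h import *
for n in("scene","top"):
    i,d=r.snapshot(n); cv2.imwrite(f'pics/{n}0.png',i); np.save(f'{n}0.npy',d)
    c=r.calibration(n); f,cx,cy,R,t=cam(n); print(n,c['vfov'],-R.T@t,R[2], d.min(),d.max(), c.keys())
print(r.sense())
E
```

```text
scene 48.34576197132261 [-219.30707253 -708.04912049  809.12980029] [ 0.62801589  0.51414271 -0.58416891] 0.0 3999.9343 dict_keys(['vfov', 'cx', 'cy', 'rvec', 'tvec'])
top 47.82158965846121 [ 448.83268118  -62.15979936 1274.64231803] [ 0.06158978 -0.00170384 -0.99810009] 0.0 2207.3872 dict_keys(['vfov', 'cx', 'cy', 'rvec', 'tvec'])
{'time': 0.1, 'joint_pos': array([ 6.77013764e+01,  7.51170194e+00,  8.53255193e+01, -4.66808556e-07,
        8.72617114e+01, -4.89280321e+00]), 'qd': array([-0.00710262, -0.03464119, -0.12303766, -0.10484758,  0.14063675,
        0.11111321]), 'joint_efforts': array([ 5.60140106e-04, -5.70948207e+01, -5.01940084e+01, -2.27710116e-04,
        8.15639592e-03, -1.41620552e-05]), 'tool_pos': array([179.27507786, 572.08556386, 249.31594186]), 'tcp_rot': array([-1.79901428e+02, -8.43767156e-03,  1.62594172e+02]), 'ft_force': array([-0.44141027, -0.25469155, -0.33989281]), 'wrist_torque': array([ 0.0861067 , -0.01337149, -0.04206788]), 'grip_force': 0.0, 'finger_gap': 85.22458715325345}
```

View pics/scene0.png

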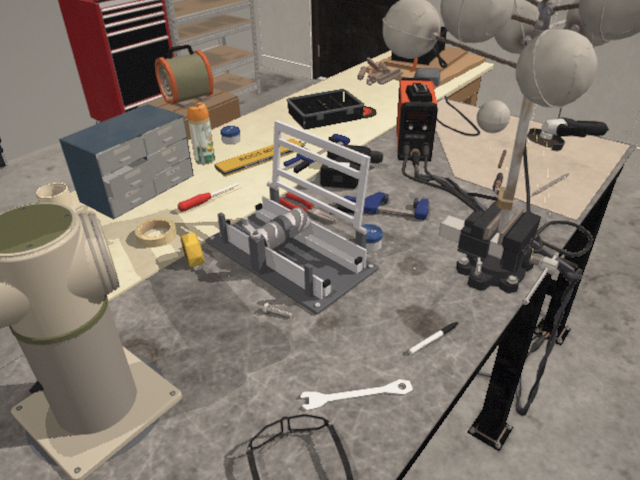

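View pics/top0.png

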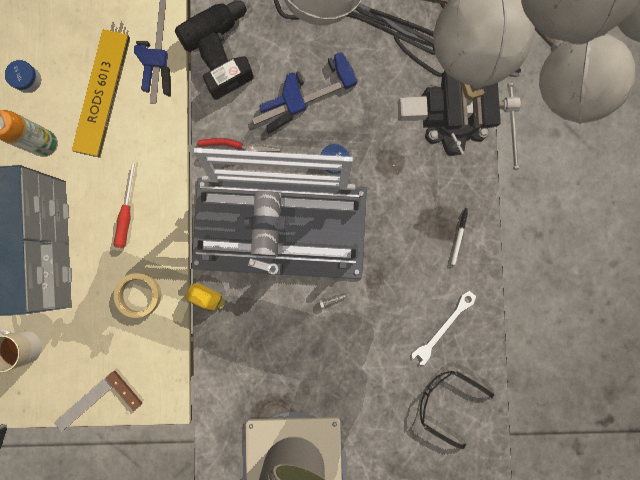

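```bash
python3 - <<'E'
from h import *
i=cv2.imread('pics/top0.png'); cv2.imwrite('pics/top0c.png',cv2.resize(i[135:295,180:380],None,fx=4,fy=3.75*4/3.75,interpolation=cv2.INTER_CUBIC)[:600])
i=cv2.imread('pics/scene0.png'); cv2.imwrite('pics/sc0c.png',cv2.resize(i[110:320,180:400],None,fx=2.8,fy=2.8,interpolation=cv2.INTER_CUBIC))
d=np.load('top0.npy'); P=cloud('top',d)
print(P[240,400],P[320,260],P[465,295],P[230,265], proj('top',[[0,0,0],[179,572,250]]))
# base plate: z 6..14
m=(P[...,2]>5)&(P[...,2]<16); m[:, :185]=0; m[:150]=0; m[300:]=0; m[:,375:]=0
m=cv2.morphologyEx(m.astype(np.uint8),cv2.MORPH_OPEN,np.ones((2,2)))
q=P[m>0][:,:2].astype(np.float32); print(len(q),np.percentile(q,[1,99],0)); print(cv2.minAreaRect(q))
for lo,hi in((28,38),(100,112),(80,100),(45,70),(112,140),(230,290)):
    k=(P[...,2]>lo)&(P[...,2]<hi); k[:, :185]=0; k[:130]=0; k[300:]=0; k[:,375:]=0
    q=P[k]; print(lo,hi,len(q), np.percentile(q,[1,50,99],0).round().tolist() if len(q) else '')
E
```

```text
[ 514.56856229 -261.56832214   -3.32978622] [334.47964484  72.12223634  -1.07663963] [ 69.80596539 -12.1222449  193.55541124] [538.28892846  48.36137642  90.8679795 ] [[293.64101689 465.89830154]
 [-21.93167515 422.97415835]]
8938 [[ 429.7384024  -177.14492706]
 [ 657.21835937  219.6087738 ]]
((579.200439453125, 107.33828735351562), (593.994873046875, 331.6290588378906), 80.85823822021484)
28 38 2175 [[408.0, -146.0, 29.0], [587.0, -5.0, 34.0], [648.0, 195.0, 38.0]]
100 112 218 [[442.0, -148.0, 100.0], [627.0, 27.0, 107.0], [658.0, 182.0, 112.0]]
80 100 1668 [[454.0, -127.0, 80.0], [551.0, 46.0, 91.0], [630.0, 180.0, 98.0]]
45 70 1564 [[390.0, -157.0, 45.0], [495.0, 86.0, 62.0], [728.0, 229.0, 69.0]]
112 140 818 [[446.0, -128.0, 112.0], [636.0, 38.0, 119.0], [654.0, 160.0, 136.0]]
230 290 2050 [[644.0, -130.0, 231.0], [661.0, 15.0, 268.0], [678.0, 160.0, 280.0]]
```

View pics/top0c.png

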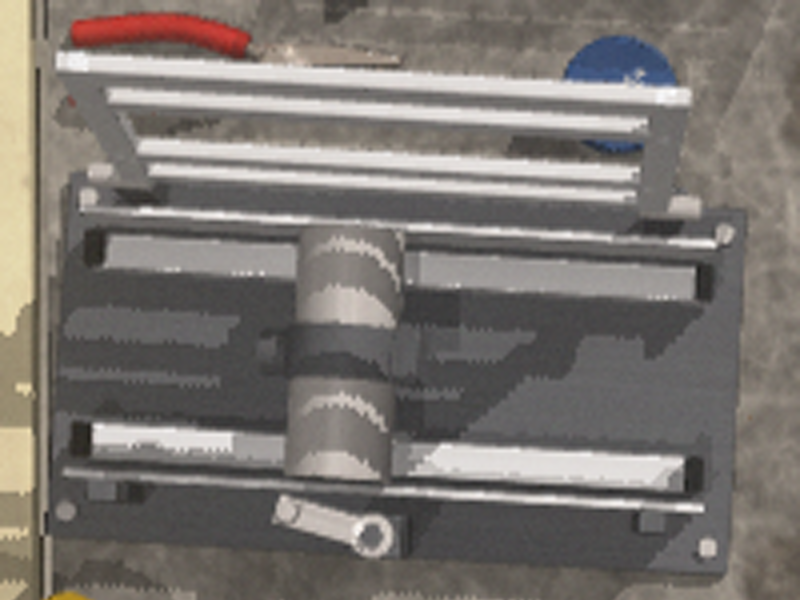

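View pics/sc0c.png

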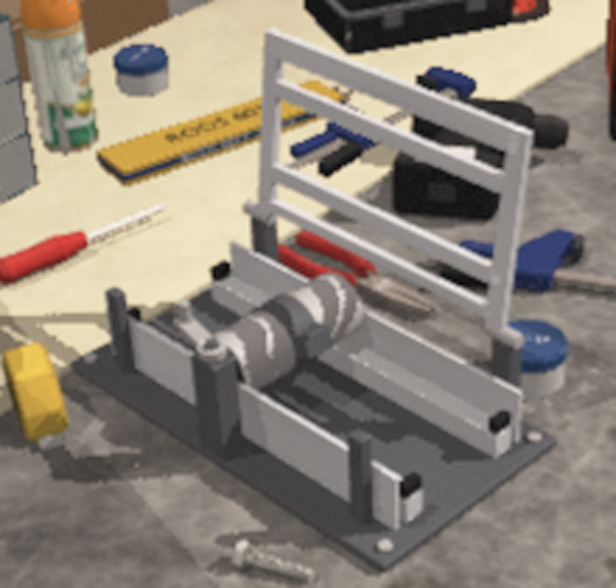

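```bash
cat >> h.py <<'E'
def toS(P,s):  # world->stand ; s=(x,y,yawdeg)
    a=np.radians(s[2]); R=np.array([[np.cos(a),-np.sin(a)],[np.sin(a),np.cos(a)]])
    Q=np.array(P,float); Q[...,:2]=(Q[...,:2]-s[:2])@R; return Q
def toW(P,s):
    a=np.radians(s[2]); R=np.array([[np.cos(a),-np.sin(a)],[np.sin(a),np.cos(a)]])
    Q=np.array(P,float); Q[...,:2]=Q[...,:2]@R.T+np.array(s[:2]); return Q
E
python3 - <<'E'
from h import *
from scipy.optimize import minimize
d=np.load('top0.npy'); P=cloud('top',d).reshape(-1,3)
P=P[(abs(P[:,0]-550)<190)&(abs(P[:,1]-20)<270)&(P[:,2]<85)&(P[:,2]>-15)]
P=P[abs(P[:,1]-48)>60]
def H(x,y):
    h=np.zeros_like(x); ax=abs(x)
    h[(ax<108)&(abs(y)<200)]=10
    h[(abs(ax-55)<10)&(abs(y)<180)]=34
    h[(abs(ax-55)<10)&(abs(y)<180)&(abs(y)>170)]=48
    h[(ax>72)&(ax<75)&(abs(y)<180)]=64
    return h
def cost(s):
    Q=toS(P,s); k=(abs(Q[:,0])<125)&(abs(Q[:,1])<215)
    Q=Q[k]; return np.minimum(abs(Q[:,2]-H(Q[:,0],Q[:,1])),15).mean()
best=min((minimize(cost,[x,y,a],method='Nelder-Mead',options=dict(initial_simplex=np.array([[x,y,a],[x+6,y,a],[x,y+6,a],[x,y,a+2]]))) for x in(540,550,560) for y in(15,25,35) for a in(-5,-2,2)),key=lambda q:q.fun)
print(best.x,best.fun); s=best.x; np.save('s.npy',s)
P=cloud('top',d); Q=toS(P,s)
for lo,hi,nm in((112,140,'button'),(260,290,'frametop')):
    k=(Q[...,2]>lo)&(Q[...,2]<hi)&(abs(Q[...,1])<200)&((Q[...,0]<-60) if nm=='button' else Q[...,0]>50)
    q=Q[k]; print(nm,len(q),np.percentile(q,[2,50,98],0).round(1).tolist())
    if nm=='button': 
        t=q[q[:,2]>126]; print('tab',np.median(t,0),len(t)); print(q.round().tolist())
k=(abs(Q[...,0])<68)&(Q[...,2]>50)&(abs(Q[...,1])<140)
q=Q[k]; 
for xr in((-65,-25),(-14,14),(25,65)):
    p=q[(q[:,0]>xr[0])&(q[:,0]<xr[1])]; e=np.percentile(p,[2,50,98],0); print(xr,len(p),e.round(1).tolist())
    o=p[np.argsort(p[:,1])]; print([ (round(b,0),round(float(np.median(o[abs(o[:,1]-b)<2.5][:,2])),1)) for b in np.arange(-40,100,4) if (abs(o[:,1]-b)<2.5).any()])
# ring section incl. low
p=Q[(abs(Q[...,0])<12)&(Q[...,1]>-40)&(Q[...,1]<100)]; print([(b,np.median(p[abs(p[:,1]-b)<2][:,2]).round(0)) for b in range(-40,100,4) if (abs(p[:,1]-b)<2).any()])
E
```

```text
[552.93609249  23.19941056  -4.61326882] 3.0151187938950943
button 503 [[-519.2, -127.5, 112.6], [-479.9, -12.5, 119.5], [-85.5, 49.0, 139.2]]
tab [-485.00152675  -61.56777068  133.05072708] 153
[[-82.0, 49.0, 117.0], [-82.0, 47.0, 115.0], [-82.0, 45.0, 115.0], [-84.0, 52.0, 114.0], [-84.0, 49.0, 118.0], [-84.0, 47.0, 117.0], [-84.0, 45.0, 113.0], [-84.0, 41.0, 114.0], [-84.0, 38.0, 118.0], [-84.0, 37.0, 113.0], [-87.0, 51.0, 115.0], [-87.0, 47.0, 134.0], [-87.0, 45.0, 136.0], [-86.0, 43.0, 133.0], [-86.0, 41.0, 127.0], [-86.0, 40.0, 118.0], [-86.0, 38.0, 116.0], [-86.0, 36.0, 118.0], [-86.0, 34.0, 116.0], [-86.0, 32.0, 118.0], [-89.0, 51.0, 116.0], [-89.0, 46.0, 137.0], [-89.0, 45.0, 132.0], [-89.0, 43.0, 133.0], [-88.0, 41.0, 134.0], [-88.0, 40.0, 123.0], [-88.0, 38.0, 116.0], [-88.0, 36.0, 117.0], [-88.0, 34.0, 114.0], [-88.0, 32.0, 117.0], [-88.0, 30.0, 113.0], [-87.0, 28.0, 113.0], [-87.0, 25.0, 117.0], [-87.0, 24.0, 112.0], [-87.0, 22.0, 113.0], [-91.0, 54.0, 113.0], [-91.0, 51.0, 116.0], [-91.0, 47.0, 133.0], [-91.0, 45.0, 134.0], [-91.0, 43.0, 133.0], [-90.0, 41.0, 130.0], [-
[... 12514 characters left out ...]
71.0)), (-16, np.float64(86.0)), (-12, np.float64(85.0)), (-8, np.float64(84.0)), (-4, np.float64(83.0)), (0, np.float64(84.0)), (4, np.float64(87.0)), (8, np.float64(91.0)), (12, np.float64(92.0)), (16, np.float64(95.0)), (20, np.float64(96.0)), (24, np.float64(96.0)), (28, np.float64(96.0)), (32, np.float64(96.0)), (36, np.float64(95.0)), (40, np.float64(95.0)), (44, np.float64(91.0)), (48, np.float64(89.0)), (52, np.float64(84.0)), (56, np.float64(79.0)), (60, np.float64(65.0)), (64, np.float64(64.0)), (68, np.float64(62.0)), (72, np.float64(61.0)), (76, np.float64(60.0)), (80, np.float64(10.0)), (84, np.float64(10.0)), (88, np.float64(9.0)), (92, np.float64(10.0)), (96, np.float64(8.0))]
```

```bash
python3 - <<'E'
from h import *
s=np.load('s.npy')
for n in('top','scene'):
    Q=toS(cloud(n,np.load(n+'0.npy')),s).reshape(-1,3)
    for nm,a,b in(('-y',-30,-6),('+y',61,85)):
        q=Q[(abs(Q[:,0])<24)&(Q[:,1]>a)&(Q[:,1]<b)&(Q[:,2]>40)&(Q[:,2]<110)]
        print(n,nm,len(q))
        if len(q)==0: continue
        for x in range(-20,21,4):
            t=q[abs(q[:,0]-x)<2]
            if len(t): print(x,len(t),'y',t[:,1].min().round(),t[:,1].max().round(),'z',np.percentile(t[:,2],[5,50,95]).round())
i=cv2.imread('pics/scene0.png'); cv2.imwrite('pics/sc0d.png',cv2.resize(i[195:265,225:325],None,fx=8,fy=8,interpolation=cv2.INTER_CUBIC))
E
```

```text
top -y 101
-16 6 y -19.0 -8.0 z [68. 84. 88.]
-12 12 y -21.0 -6.0 z [72. 83. 90.]
-8 13 y -21.0 -8.0 z [73. 84. 89.]
-4 14 y -20.0 -6.0 z [76. 85. 88.]
0 14 y -20.0 -7.0 z [74. 84. 87.]
4 13 y -20.0 -7.0 z [74. 83. 87.]
8 12 y -20.0 -7.0 z [74. 85. 92.]
12 12 y -22.0 -7.0 z [74. 85. 89.]
16 5 y -15.0 -6.0 z [79. 83. 87.]
top +y 70
-12 10 y 62.0 73.0 z [52. 58. 64.]
-8 12 y 61.0 75.0 z [58. 60. 65.]
-4 9 y 63.0 74.0 z [59. 63. 66.]
0 13 y 61.0 75.0 z [60. 64. 67.]
4 14 y 61.0 75.0 z [61. 64. 67.]
8 6 y 62.0 74.0 z [59. 59. 65.]
12 6 y 63.0 75.0 z [53. 59. 60.]
scene -y 123
-20 1 y -16.0 -16.0 z [82. 82. 82.]
-16 29 y -20.0 -7.0 z [68. 75. 87.]
-12 15 y -21.0 -7.0 z [64. 76. 87.]
-8 13 y -22.0 -9.0 z [71. 79. 86.]
-4 12 y -23.0 -6.0 z [69. 81. 88.]
0 15 y -24.0 -13.0 z [71. 78. 87.]
4 14 y -22.0 -6.0 z [71. 81. 87.]
8 12 y -21.0 -7.0 z [71. 83. 87.]
12 8 y -21.0 -7.0 z [71. 77. 86.]
16 4 y -19.0 -14.0 z [67. 73. 84.]
scene +y 1
0 1 y 75.0 75.0 z [61. 61. 61.]
```

View pics/sc0d.png

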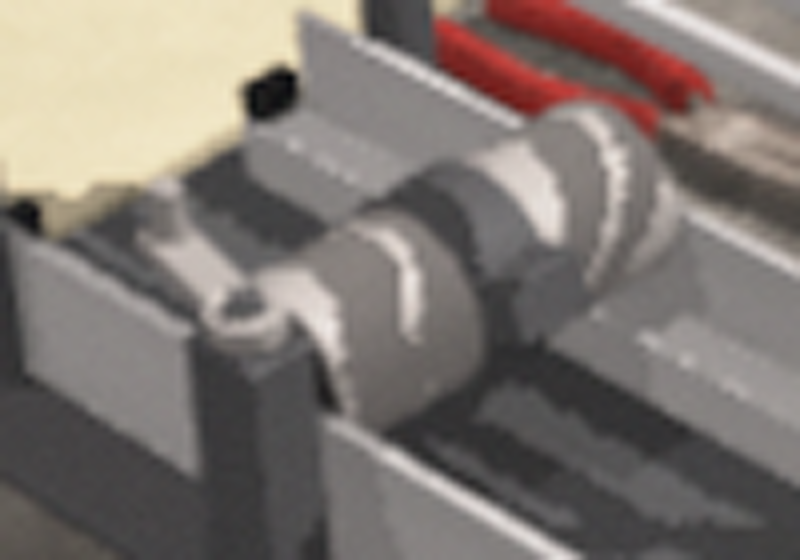

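```bash
python3 -c "
from bench import r; print(r.tip_reach)"; python3 -m handwheel '[[0,0,0,0,0,-6.4,0],[0,0,0,0,0,-6.4,0],[-0.0231,-0.0315,0,0,0,0,0],[-0.0231,-0.0315,0,0,0,0,0],[-0.0231,-0.0315,0,0,0,0,0],[-0.0231,-0.0315,0,0,0,0,0],[-0.0231,-0.0315,0,0,0,0,0],[-0.0231,-0.0315,0,0,0,0,0]]' 30; python3 -m handwheel '[[-0.0231,-0.0315,0,0,0,0,0],[-0.0231,-0.0315,0,0,0,0,0],[-0.0231,-0.0315,0,0,0,0,0],[-0.0231,-0.0315,0,0,0,0,0],[-0.0231,-0.0315,0,0,0,0,0],[-0.0231,-0.0315,0,0,0,0,0],[-0.0231,-0.0315,0,0,0,0,0],[-0.0231,-0.0315,0,0,0,0,0]]'
python3 -m handwheel '[[0,0,0,0,0,0,0],[-0.0,-0.0,0,0,0,0,0]]'
cat >> h.py <<'E'
def tcp():
    o=r.sense(); s=np.load('s.npy'); print('t',round(o['time'],2),'standTCP',toS(o['tool_pos'],s).round(1),'yaw',o['tcp_rot'].round(2),'F',o['ft_force'].round(1),'gap',round(o['finger_gap'],1),'q',o['joint_pos'].round(0))
E
python3 -c "
from h import *; tcp()"
```

```text
19.0
time: 0.77
tool_pos: [302.7, 371.2, 249.8]
tcp_rot: [-180.0, -0.0, 175.4]
ft_force: [0.9, 0.2, -0.1]
finger_gap: 0.2
grip_force: 0.0
time: 1.43
tool_pos: [466.8, 105.1, 250.1]
tcp_rot: [180.0, -0.0, 175.4]
ft_force: [-0.2, 1.2, 0.9]
finger_gap: -0.1
grip_force: 0.0
time: 1.6
tool_pos: [466.9, 105.0, 249.7]
tcp_rot: [-180.0, -0.1, 175.1]
ft_force: [-0.8, 1.1, -0.7]
finger_gap: 0.0
grip_force: 0.0
t 1.6 standTCP [-92.4  74.6 249.7] yaw [-1.7998e+02 -7.0000e-02  1.7515e+02] F [-0.8  1.1 -0.7] gap 0.0 q [  7. -12. 104.  -0.  88. -79.]
```

```bash
python3 -m handwheel '[[-0.0135,-0.0148,0.01,0,0,0,0],[-0.0135,-0.0148,0.01,0,0,0,0],[0,0,0.04,0,0,0,0],[0,0,0.04,0,0,0,0],[0,0,0.011,0,0,0,0],[0.004,0,0,0,0,0,0],[0.004,0,0,0,0,0,0]]'
python3 -m handwheel '[[0.004,0,0,0,0,0,0],[0.004,0,0,0,0,0,0],[0.004,0,0,0,0,0,0],[0,0,0,0,0,0,0],[0,0,0,0,0,0,0]]'
python3 -c "
from h import *; tcp()"
```

```text
time: 2.18
tool_pos: [482.3, 76.8, 139.9]
tcp_rot: [-180.0, -0.1, 175.5]
ft_force: [-0.2, 0.4, -0.8]
finger_gap: 0.1
grip_force: 0.0
time: 2.6
tool_pos: [472.8, 77.4, 141.9]
tcp_rot: [179.9, 0.3, 175.4]
ft_force: [5.1, 2.3, 1.5]
finger_gap: -0.5
grip_force: 2.3
t 2.6 standTCP [-84.2  47.6 141.9] yaw [179.93   0.33 175.41] F [5.1 2.3 1.5] gap -0.5 q [  3.  -7. 112.   0.  75. -82.]
```

```bash
python3 -m handwheel '[[0.003,0,0,0,0,0,0],[0,0,0,0,0,0,0],[0,0,0,0,0,0,0]]'
python3 -m handwheel '[[-0.006,0,0,0,0,0,0],[-0.004,0,-0.03,0,0,0,0],[0,0,-0.04,0,0,0,0],[0,-0.041,-0.02,0,0,0,0],[0,-0.041,0,0,0,0,0],[0,-0.041,0,0,0,0,0],[0,-0.041,0,0,0,0,0]]'
python3 - <<'E'
from h import *
tcp()
i,d=r.snapshot('top'); np.save('top1.npy',d); cv2.imwrite('pics/top1.png',i); s=np.load('s.npy')
Q=toS(cloud('top',d),s); q=Q[(Q[...,2]>112)&(Q[...,2]<140)&(abs(Q[...,0]+95)<25)&(abs(Q[...,1]-25)<40)]
print(len(q)); t=q[q[:,2]>130]; print('tab',t.mean(0),len(t)); p=q[q[:,2]<120]; print(np.percentile(p,[1,50,99],0)); 
for y in range(-8,56,8): a=p[abs(p[:,1]-y)<4]; print(y,a[:,0].min().round(1),a[:,0].max().round(1)) if len(a) else 0
E
```

```text
time: 2.85
tool_pos: [472.0, 77.5, 142.5]
tcp_rot: [179.9, 0.6, 175.4]
ft_force: [16.0, 1.1, -4.4]
finger_gap: -0.1
grip_force: 7.9
time: 3.43
tool_pos: [464.9, -85.0, 229.5]
tcp_rot: [-180.0, 0.1, 175.5]
ft_force: [0.6, -0.5, -0.3]
finger_gap: 0.3
grip_force: 0.0
t 3.43 standTCP [ -79.1 -114.9  229.5] yaw [-1.7995e+02  1.4000e-01  1.7548e+02] F [ 0.6 -0.5 -0.3] gap 0.3 q [ -17.  -12.  107.   -0.   85. -102.]
218
tab [-100.17428043   44.66512778  134.38947183] 17
[[-109.95388231   -4.73888359  112.32831182]
 [-100.07210623   20.66808954  115.73124747]
 [ -90.02561212   52.8955541   119.61784088]]
-8 -98.3 -89.8
0 -111.4 -89.9
8 -109.6 -90.4
16 -106.2 -92.9
24 -106.5 -93.6
32 -107.1 -92.0
40 -107.6 -92.2
48 -108.0 -92.7
```

```bash
python3 -m handwheel '[[-0.011,0.0352,0,0,0,0,0.085],[-0.011,0.0352,0,0,0,0,0.085],[-0.011,0.0352,0,0,0,0,0.085],[-0.011,0.0352,0,0,0,0,0.085],[0,0,0.04,0,0,0,0.085],[0,0,0.04,0,0,0,0.085],[0,0,0,0,0,0,0.085],[0,0,0,0,0,0,0.085]]'
python3 -c "
from h import *; tcp()"
```

```text
time: 4.15
tool_pos: [518.0, 53.6, 146.1]
tcp_rot: [-180.0, -0.3, 175.4]
ft_force: [0.8, 0.8, 1.3]
finger_gap: 85.4
grip_force: 0.0
t 4.15 standTCP [-37.3  27.5 146.1] yaw [-179.97   -0.33  175.42] F [0.8 0.8 1.3] gap 85.4 q [  0.  -0. 104.  -0.  76. -85.]
```

```bash
python3 -m handwheel '[[0,0,0.03,0,0,0,0.085],[0,0,0.025,0,0,0,0.085],[0,0,0.025,0,0,0,0.085],[0,-0.004,0,0,0,0,0.085],[0,-0.004,0,0,0,0,0.085],[0,-0.003,0,0,0,0,0.085],[0,-0.003,0,0,0,0,0.085],[0,-0.003,0,0,0,0,0.085]]'
python3 -m handwheel '[[0,-0.004,0,0,0,0,0.085],[0,-0.004,0,0,0,0,0.085],[0,-0.004,0,0,0,0,0.085],[0,-0.004,0,0,0,0,0.085],[0,-0.004,0,0,0,0,0.085],[0,-0.003,0,0,0,0,0.085],[0,-0.002,0,0,0,0,0.085],[0,0,0,0,0,0,0.085]]'
python3 -c "
from h import *; tcp()"
```

```text
time: 4.82
tool_pos: [521.3, 36.4, 70.9]
tcp_rot: [179.9, 0.3, 175.4]
ft_force: [0.3, 3.3, 3.8]
finger_gap: 84.7
grip_force: 1.9
time: 5.48
tool_pos: [516.6, 10.8, 67.3]
tcp_rot: [-180.0, -0.0, 175.4]
ft_force: [-1.0, -0.6, 0.3]
finger_gap: 85.3
grip_force: 0.0
t 5.48 standTCP [-35.2 -15.3  67.3] yaw [-1.7998e+02 -4.0000e-02  1.7536e+02] F [-1.  -0.6  0.3] gap 85.3 q [ -4.   5. 108.  -0.  67. -90.]
```

```bash
cat >> h.py <<'E'
def pipe():
    from scipy.optimize import least_squares
    i,d=r.snapshot('top'); s=np.load('s.npy'); Q=toS(cloud('top',d),s); np.save('last.npy',Q); cv2.imwrite('pics/last.png',i)
    q=Q[(Q[...,0]>22)&(Q[...,0]<66)&(Q[...,2]>72)&(Q[...,2]<99)&(abs(Q[...,1])<135)]
    y0=least_squares(lambda p:np.hypot(q[:,1]-p[0],q[:,2]-p[1])-30,[np.median(q[:,1]),64],loss='soft_l1').x
    print('pipe y,z',y0.round(1),len(q))
    p=Q[(abs(Q[...,0])<14)&(abs(Q[...,1]-y0[0])<65)&(Q[...,2]>45)&(Q[...,2]<125)]
    v=p[:,1:]-[y0[0],64]; rr=np.hypot(*v.T); o=rr>37
    print('ring extras: n',o.sum()); an=np.degrees(np.arctan2(v[o,0],v[o,1]))
    for lo in range(-120,121,15):
        k=(an>=lo)&(an<lo+15)
        if k.sum(): print(lo,k.sum(),'rmax',rr[o][k].max().round(0),'x',p[o][k][:,0].min().round(),p[o][k][:,0].max().round())
    f=p[(p[:,2]>105)]
    if len(f)>10:
        print('face',len(f),f.mean(0).round(1),'y ext',np.percentile(f[:,1],[2,98]).round(1)); A=np.c_[f[:,1]-f[:,1].mean(),np.ones(len(f))]
        print('tilt deg',np.degrees(np.arctan(np.linalg.lstsq(A,f[:,2],rcond=None)[0][0])).round(1), 'ang by centre',np.degrees(np.arctan2(f[:,1].mean()-y0[0],f[:,2].mean()-64)).round(1))
E
python3 -c "
from h import *; pipe(); tcp()"
```

```text
pipe y,z [-5.9 63.8] 161
ring extras: n 0
t 5.53 standTCP [-35.2 -15.   67.3] yaw [-1.7999e+02 -3.0000e-02  1.7537e+02] F [0.5 0.7 0.7] gap 84.9 q [ -4.   5. 108.  -0.  67. -90.]
```

```bash
python3 -m handwheel '[[0,-0.004,0,0,0,0,0.085],[0,-0.004,0,0,0,0,0.085],[0,-0.004,0,0,0,0,0.085],[0,-0.003,0,0,0,0,0.085],[0,-0.002,0,0,0,0,0.085],[0,-0.001,0,0,0,0,0.085],[0,0,0,0,0,0,0.085],[0,0,0,0,0,0,0.085]]'
python3 -c "
from h import *; pipe(); tcp()"
```

```text
time: 6.2
tool_pos: [515.4, -6.7, 67.5]
tcp_rot: [-180.0, -0.0, 175.4]
ft_force: [0.4, -0.5, -0.6]
finger_gap: 85.2
grip_force: 0.0
pipe y,z [-27.7  63.7] 171
ring extras: n 0
t 6.25 standTCP [-35.  -32.7  67.5] yaw [ 1.8000e+02 -1.0000e-02  1.7539e+02] F [-0.5  0.5  0.1] gap 85.2 q [ -6.   4. 109.   0.  67. -92.]
```

```bash
python3 -m handwheel '[[0,0,-0.03,0,0,0,0.085],[0,0,-0.04,0,0,0,0.085],[0,0,-0.04,0,0,0,0.085],[0.011,-0.03,-0.02,0,0,0,0.085],[0.011,-0.038,-0.01,0,0,0,0.085],[0.011,-0.038,0,0,0,0,0.085],[0.011,-0.038,0,0,0,0,0.085],[0,0,0,0,0,0,0.085]]'
python3 -c "
from h import *; pipe(); tcp()"
```

```text
time: 6.92
tool_pos: [458.1, -152.0, 208.2]
tcp_rot: [-179.8, 0.0, 175.1]
ft_force: [-0.8, -0.8, -0.0]
finger_gap: 84.9
grip_force: 0.0
pipe y,z [-28.6  63.5] 499
ring extras: n 119
-30 1 rmax 40.0 x -1.0 -1.0
-15 48 rmax 55.0 x -12.0 11.0
0 61 rmax 55.0 x -12.0 13.0
15 9 rmax 51.0 x -7.0 13.0
face 115 [ -0.2 -26.6 113. ] y ext [-37.7 -14.3]
tilt deg -4.2 ang by centre 2.4
t 6.97 standTCP [ -79.8 -179.7  207.8] yaw [-1.7994e+02  2.0000e-02  1.7510e+02] F [ 0.6  0.6 -0.1] gap 85.2 q [ -24.  -10.  107.   -0.   83. -109.]
```

```bash
cat >> h.py <<'E'
def fine(n=6):
    from scipy.optimize import least_squares
    s=np.load('s.npy'); D=np.median([r.snapshot('top')[1] for _ in range(n)],0); Q=toS(cloud('top',D),s)
    q=Q[(abs(abs(Q[...,0])-44)<22)&(Q[...,2]>75)&(Q[...,2]<97)&(abs(Q[...,1])<135)]
    y0=least_squares(lambda p:np.hypot(q[:,1]-p[0],q[:,2]-p[1])-30,[np.median(q[:,1]),64],loss='soft_l1').x
    f=Q[(abs(Q[...,0])<15)&(Q[...,2]>109)&(abs(Q[...,1]-y0[0])<25)]
    g=np.linalg.lstsq(np.c_[f[:,:2]-f[:,:2].mean(0),np.ones(len(f))],f[:,2],rcond=None)[0]
    c=cv2.minEnclosingCircle(f[:,:2].astype(np.float32))
    print('pipe',y0.round(2),'face',len(f),f.mean(0).round(2),'circle',np.round(c[0],1),round(c[1],1),'lean by slope',np.degrees(np.arctan(-g[1])).round(2),'xslope',np.degrees(np.arctan(g[0])).round(2),'lean by centre',np.degrees(np.arctan2(f[:,1].mean()-y0[0],f[:,2].mean()-y0[1])).round(2))
E
python3 -c "
from h import *; fine()"
```

```text
pipe [-28.64  63.53] face 110 [  0.14 -26.13 112.76] circle [  0.2 -26.2] 12.8 lean by slope 2.32 xslope 1.27 lean by centre 2.93
```

```bash
python3 -m handwheel '[[-0.011,0.036,0,0,0,0,0.085],[-0.011,0.036,0,0,0,0,0.085],[-0.011,0.036,0,0,0,0,0.085],[-0.011,0.036,0,0,0,0,0.085],[0,0,0.04,0,0,0,0.085],[0,0,0.04,0,0,0,0.085],[0,0,0,0,0,0,0.085],[0,0,0,0,0,0,0.085]]'
python3 -c "
from h import *; tcp()"
```

```text
time: 7.93
tool_pos: [513.2, -5.2, 125.3]
tcp_rot: [180.0, -0.4, 175.5]
ft_force: [0.2, -0.2, 0.4]
finger_gap: 85.0
grip_force: 0.0
t 7.93 standTCP [-37.4 -31.5 125.3] yaw [179.99  -0.37 175.51] F [ 0.2 -0.2  0.4] gap 85.0 q [ -6.  -0. 107.   0.  74. -92.]
```

```bash
python3 -m handwheel '[[0,0,0.03,0,0,0,0.085],[0,0,0.028,0,0,0,0.085],[0,0,0,0,0,0,0.085],[0,-0.002,0,0,0,0,0.085],[0,-0.002,0,0,0,0,0.085],[0,-0.001,0,0,0,0,0.085],[0,0,0,0,0,0,0.085],[0,0,0,0,0,0,0.085]]'
python3 - <<'E'
from h import *
open('h.py','a').write('''
def py(n=3):
    from scipy.optimize import least_squares
    s=np.load('s.npy'); D=np.median([r.snapshot('top')[1] for _ in range(n)],0); Q=toS(cloud('top',D),s)
    q=Q[(abs(Q[...,0]-44)<22)&(Q[...,2]>75)&(Q[...,2]<97)&(abs(Q[...,1]+30)<45)]
    print('pipe',least_squares(lambda p:np.hypot(q[:,1]-p[0],q[:,2]-p[1])-30,[np.median(q[:,1]),64],loss='soft_l1').x.round(2),len(q)); tcp()
''')
E
python3 -c "
from h import *; py()"
```

```text
time: 8.6
tool_pos: [516.2, -11.9, 71.3]
tcp_rot: [-180.0, 0.2, 175.4]
ft_force: [-0.1, -0.2, 0.7]
finger_gap: 84.9
grip_force: 0.0
pipe [-28.17  63.61] 152
t 8.75 standTCP [-34.7 -37.7  70.1] yaw [1.8000e+02 4.0000e-02 1.7539e+02] F [ 0.8  0.9 -0.1] gap 85.2 q [ -7.   4. 109.   0.  67. -92.]
```

```bash
python3 -m handwheel '[[0,-0.0007,0,0,0,0,0.085],[0,-0.0006,0,0,0,0,0.085],[0,-0.0005,0,0,0,0,0.085],[0,-0.0005,0,0,0,0,0.085],[0,-0.0005,0,0,0,0,0.085],[0,-0.0005,0,0,0,0,0.085],[0,-0.0004,0,0,0,0,0.085],[0,0,0,0,0,0,0.085]]'
python3 -c "
from h import *; py()"
```

```text
time: 9.42
tool_pos: [514.7, -15.3, 69.5]
tcp_rot: [-180.0, -0.0, 175.4]
ft_force: [0.5, 0.2, 0.2]
finger_gap: 85.2
grip_force: 0.0
pipe [-28.53  63.67] 159
t 9.57 standTCP [-35.  -41.4  69.6] yaw [180.     0.   175.39] F [ 0.5 -0.  -0.2] gap 84.6 q [ -7.   4. 109.   0.  67. -93.]
```

```bash
python3 -m handwheel '[[0,-0.0004,0,0,0,0,0.085],[0,-0.0004,0,0,0,0,0.085],[0,-0.0004,0,0,0,0,0.085],[0,0,0,0,0,0,0.085],[0,0,0,0,0,0,0.085]]'
python3 -c "
from h import *; py()"
```

```text
time: 9.98
tool_pos: [514.6, -16.5, 69.5]
tcp_rot: [-180.0, -0.0, 175.4]
ft_force: [-1.5, 0.0, -0.8]
finger_gap: 85.1
grip_force: 0.0
pipe [-29.36  63.49] 160
t 10.13 standTCP [-35.  -42.6  69.5] yaw [-180.     -0.    175.39] F [ 1.  -0.4  0.8] gap 85.0 q [ -8.   4. 109.  -0.  67. -93.]
```

```bash
python3 -m handwheel '[[0,-0.0003,0,0,0,0,0.085],[0,-0.0002,0,0,0,0,0.085],[0,0,0,0,0,0,0.085],[0,0,0,0,0,0,0.085],[0,0.004,0,0,0,0,0.085],[0,0.006,0,0,0,0,0.085],[0,0,-0.03,0,0,0,0.085],[0,0,-0.04,0,0,0,0.085]]'
python3 -m handwheel '[[0,0,-0.04,0,0,0,0],[0.0,-0.03,-0.04,0,0,0,0],[0.011,-0.038,-0.04,0,0,0,0],[0.011,-0.04,-0.04,0,0,0,0],[0.011,-0.04,0,0,0,0,0],[0,0,0,0,0,0,0]]'
python3 -c "
from h import *; tcp(); fine()"
```

```text
time: 10.8
tool_pos: [511.9, -5.8, 136.0]
tcp_rot: [180.0, -0.5, 175.4]
ft_force: [0.5, -0.5, 0.8]
finger_gap: 85.0
grip_force: 0.0
time: 11.3
tool_pos: [478.0, -131.9, 274.4]
tcp_rot: [-179.7, 0.2, 175.1]
ft_force: [-0.0, 0.8, -1.0]
finger_gap: 11.9
grip_force: 0.0
t 11.3 standTCP [ -62.2 -160.6  274.4] yaw [-179.75    0.24  175.15] F [-0.   0.8 -1. ] gap 11.9 q [ -21.  -10.  100.   -0.   90. -106.]
pipe [-30.01  63.6 ] face 107 [-1.0000e-02 -2.9870e+01  1.1281e+02] circle [ -0.1 -30. ] 12.6 lean by slope 0.17 xslope 1.46 lean by centre 0.16
```

```bash
python3 -m handwheel '[[0,0,-0.025,0,0,0,0],[0,0.01,-0.025,0,0,0,0],[-0.0337,0.02,0,0,0,0,0],[-0.0337,0.02,0,0,0,0,0],[-0.0337,0.02,0,0,0,0,0],[-0.0337,0.02,0,0,0,0,0],[-0.0337,0.02,0,0,0,0,0],[-0.0337,0.01,0,0,0,0,0]]'
python3 -m handwheel '[[0,0,0,0,0,0,0],[0,0,0,0,0,0,0]]'
python3 -c "
from h import *; tcp()"
```

```text
time: 12.27
tool_pos: [691.3, -18.4, 320.3]
tcp_rot: [179.9, -0.1, 175.6]
ft_force: [0.1, 0.3, -0.1]
finger_gap: 0.1
grip_force: 0.0
time: 12.43
tool_pos: [690.5, -20.5, 316.8]
tcp_rot: [180.0, -0.4, 175.6]
ft_force: [-1.0, 0.7, -0.3]
finger_gap: 0.0
grip_force: 0.0
t 12.43 standTCP [140.6 -32.5 316.8] yaw [179.99  -0.37 175.6 ] F [-1.   0.7 -0.3] gap 0.0 q [ -6.  21.  62.   0.  97. -92.]
```

```bash
python3 -m handwheel '[[0,0,0.02,0,0,0,0],[0,0,0.014,0,0,0,0],[0,0,0,0,0,0,0]]'; python3 - <<'E'
from h import *
tcp()
th=np.radians(np.array([97,91,85,79,73,67,61,55,49,43,37,31,25,19,14,9,5,2,0]))
p=np.c_[99-167*np.cos(th)+5*np.sin(th),120+167*np.sin(th)+5*np.cos(th)]
print(p[0],p[-1]); print((np.diff(p,axis=0)*[-1,-1]).round(1).tolist())
E
```

```text
time: 12.68
tool_pos: [687.6, -22.5, 283.5]
tcp_rot: [180.0, -0.3, 175.4]
ft_force: [-0.1, 0.1, -0.8]
finger_gap: 0.1
grip_force: 0.0
t 12.68 standTCP [137.9 -34.7 283.5] yaw [180.    -0.33 175.42] F [-0.1  0.1 -0.8] gap 0.1 q [ -6.  21.  66.  -0.  93. -92.]
[124.31491111 285.14586061] [-68. 125.]
[[17.4, -1.7], [17.5, 0.1], [17.4, 1.9], [17.1, 3.7], [16.6, 5.5], [15.9, 7.2], [15.1, 8.8], [14.1, 10.3], [12.9, 11.8], [11.6, 13.1], [10.2, 14.2], [8.7, 15.2], [7.0, 16.0], [4.6, 13.8], [3.3, 14.2], [1.8, 11.5], [0.8, 8.7], [0.3, 5.8]]
```

Approach to contact and start the swing.

```bash
python3 -m handwheel '[[0.007,0,0,0,0,0,0],[0.007,0,0,0,0,0,0],[0.0174,0,-0.0017,0,0,0,0],[0.0175,0,0.0001,0,0,0,0],[0.0174,0,0.0019,0,0,0,0],[0.0171,0,0.0037,0,0,0,0]]'; python3 -c "
from h import *; tcp()"
```

```text
time: 13.18
tool_pos: [606.2, -16.5, 286.0]
tcp_rot: [-180.0, 0.3, 175.4]
ft_force: [3.5, -0.0, 0.4]
finger_gap: 0.0
grip_force: 1.5
t 13.18 standTCP [ 56.3 -35.3 286. ] yaw [-179.99    0.29  175.38] F [ 3.5 -0.   0.4] gap 0.0 q [ -6.   8.  82.   0.  91. -92.]
```

```bash
python3 -m handwheel '[[0.0166,0,0.0055,0,0,0,0],[0.0159,0,0.0072,0,0,0,0],[0.0151,0,0.0088,0,0,0,0],[0.0141,0,0.0103,0,0,0,0],[0.0129,0,0.0118,0,0,0,0],[0.0116,0,0.0131,0,0,0,0],[0,0,0,0,0,0,0],[0,0,0,0,0,0,0]]'; python3 - <<'E'
from h import *
tcp(); i,d=r.snapshot('scene'); cv2.imwrite('pics/sc1.png',cv2.resize(i[60:330,150:450],None,fx=2,fy=2))
E
```

```text
time: 13.85
tool_pos: [520.2, -9.5, 227.8]
tcp_rot: [-180.0, 0.1, 175.4]
ft_force: [0.9, -1.4, 0.5]
finger_gap: 0.2
grip_force: 0.0
t 13.85 standTCP [-30.  -35.2 227.8] yaw [-1.8000e+02  8.0000e-02  1.7538e+02] F [ 0.9 -1.4  0.5] gap 0.2 q [ -7.  -4. 100.   0.  85. -92.]
```

View pics/sc1.png

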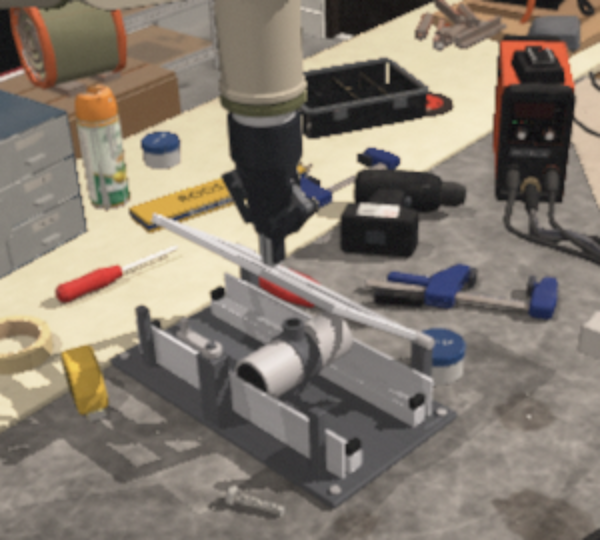

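```bash
python3 -m handwheel '[[0.0102,0,0.0142,0,0,0,0],[0.0087,0,0.0152,0,0,0,0],[0.0070,0,0.016,0,0,0,0],[0.0046,0,0.0138,0,0,0,0],[0.0033,0,0.0142,0,0,0,0],[0.0018,0,0.0115,0,0,0,0],[0.0008,0,0.0087,0,0,0,0],[0,0,0,0,0,0,0]]'; python3 -c "
from h import *; tcp()"
```

```text
time: 14.57
tool_pos: [484.1, -6.5, 131.9]
tcp_rot: [180.0, -0.1, 175.4]
ft_force: [-0.4, -0.1, -0.6]
finger_gap: 0.1
grip_force: 0.0
t 14.57 standTCP [-66.3 -35.2 131.9] yaw [ 1.8000e+02 -9.0000e-02  1.7539e+02] F [-0.4 -0.1 -0.6] gap 0.1 q [ -7.  -5. 111.   0.  75. -92.]
```

```bash
python3 -m handwheel '[[0,0,0.003,0,0,0,0],[0,0,0.002,0,0,0,0],[0,0,0.0015,0,0,0,0],[0,0,0,0,0,0,0]]';python3 -m handwheel '[[0,0,0.0015,0,0,0,0],[0,0,0,0,0,0,0]]'
```

```text
time: 14.9
tool_pos: [485.0, -6.6, 127.0]
tcp_rot: [-180.0, 0.1, 175.4]
ft_force: [0.4, 0.1, 0.2]
finger_gap: -0.2
grip_force: 0.0
time: 15.07
tool_pos: [484.8, -6.6, 125.3]
tcp_rot: [-180.0, 0.0, 175.4]
ft_force: [0.2, -0.0, 0.5]
finger_gap: -0.1
grip_force: 0.2
```

```bash
python3 -m handwheel '[[0,0,0.001,0,0,0,0],[0,0,0.001,0,0,0,0],[0,0,0,0,0,0,0]]';python3 -m handwheel '[[0,0,0.001,0,0,0,0],[0,0,0.001,0,0,0,0],[0,0,0,0,0,0,0]]'
```

```text
time: 15.32
tool_pos: [485.0, -6.6, 124.8]
tcp_rot: [-180.0, 0.1, 175.4]
ft_force: [-6.2, 0.7, 13.6]
finger_gap: 0.1
grip_force: 7.0
time: 15.57
tool_pos: [485.1, -6.6, 124.6]
tcp_rot: [-180.0, 0.1, 175.4]
ft_force: [-15.9, 0.2, 30.4]
finger_gap: 0.2
grip_force: 14.9
```

```bash
python3 -m handwheel '[[0,0,-0.01,0,0,0,0],[0,0,-0.03,0,0,0,0],[0,-0.03,-0.03,0,0,0,0],[0,-0.04,-0.01,0,0,0,0],[0,-0.04,0,0,0,0,0],[0,-0.02,0,0,0,0,0],[0,0,0,0,0,0,0]]'
python3 - <<'E'
from h import *
tcp(); fine()
i,d=r.snapshot('top'); cv2.imwrite('pics/top2.png',cv2.resize(i[135:295,180:380],None,fx=4,fy=3.75,interpolation=cv2.INTER_CUBIC)); Q=toS(cloud('top',d),np.load('s.npy'))
for a,b,x in((-85,-73,'front'),(-46,-34,'128'),(34,46,'48'),(70,78,'14')):
    f=Q[(Q[...,0]>a)&(Q[...,0]<b)&(abs(Q[...,1]-85)<30)&(Q[...,2]>80)]; print(x,len(f),f[:,2].mean().round(1))
f=Q[(Q[...,2]>96)&(abs(Q[...,1]-100)<30)&(Q[...,0]<-50)&(Q[...,0]>-110)]; print(np.percentile(f[:,0],[1,99]))
E
```

```text
time: 16.15
tool_pos: [473.7, -139.4, 201.1]
tcp_rot: [-179.9, 0.0, 175.2]
ft_force: [0.1, -0.6, 0.4]
finger_gap: 0.1
grip_force: 0.0
t 16.15 standTCP [ -65.9 -168.5  201.1] yaw [-1.7990e+02  5.0000e-02  1.7518e+02] F [ 0.1 -0.6  0.4] gap 0.1 q [ -22.   -8.  106.   -0.   82. -107.]
pipe [-29.93  63.49] face 107 [-1.0000e-02 -2.9880e+01  1.1288e+02] circle [  0.2 -29.9] 12.6 lean by slope -0.87 xslope -0.73 lean by centre 0.06
front 152 105.6
128 153 105.7
48 150 105.8
14 95 106.1
[-89.81660767 -68.18911387]
```

View pics/top2.png

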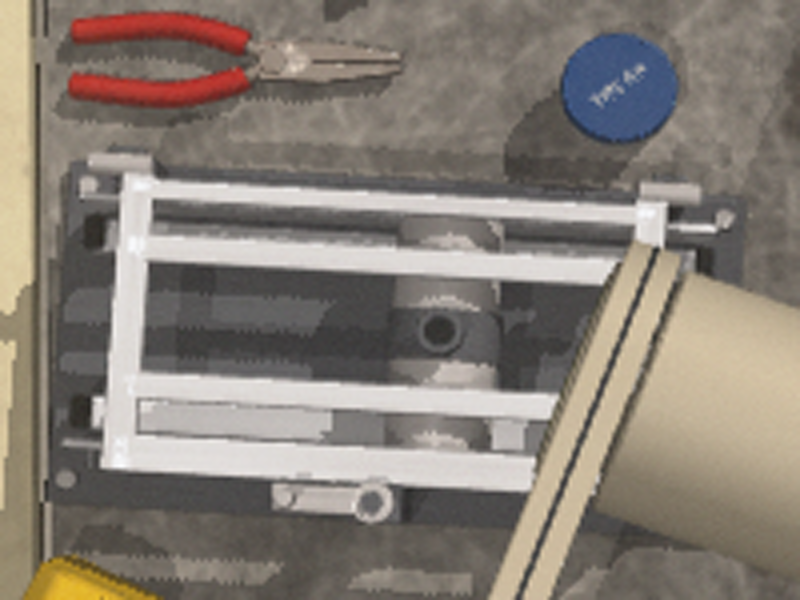

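```bash
python3 -m handwheel '[[0.008,0.0392,0,0,0,0,0],[0.008,0.0392,0,0,0,0,0],[0.008,0.0392,0,0,0,0,0],[0.008,0.0392,0,0,0,0,0],[0.008,0.0392,0,0,0,0,0],[0.008,0.0392,0,0,0,0,0],[0,0,0,0,0,6.43,0],[0,0,0,0,0,6.43,0]]'
python3 -m handwheel '[[0,0,0,0,0,6.43,0],[0,0,0,0,0,6.43,0],[0,0,0,0,0,6.43,0],[0,0,0,0,0,6.43,0],[0,0,0,0,0,6.42,0],[0,0,0.03,0,0,0,0],[0,0,0,0,0,0,0],[0,0,0,0,0,0,0]]'
python3 -c "
from h import *; tcp()"
```

```text
time: 17.17
tool_pos: [444.2, 106.2, 200.6]
tcp_rot: [180.0, -0.0, 162.6]
ft_force: [0.4, -0.1, 0.5]
finger_gap: -0.1
grip_force: 0.0
time: 17.83
tool_pos: [443.4, 103.1, 169.2]
tcp_rot: [-179.8, -0.1, 130.5]
ft_force: [0.3, -0.5, -0.3]
finger_gap: 0.1
grip_force: 0.0
t 17.83 standTCP [-115.6   70.8  169.2] yaw [-1.7980e+02 -1.4000e-01  1.3051e+02] F [ 0.3 -0.5 -0.3] gap 0.1 q [  7. -12. 113.   0.  79. -34.]
```

```bash
python3 -m handwheel '[[0,0,0.02,0,0,0,0],[0,0,0.01,0,0,0,0],[-0.006,0,0,0,0,0,0],[-0.006,0,0,0,0,0,0],[-0.006,0,0,0,0,0,0],[-0.006,0,0,0,0,0,0],[-0.006,0,0,0,0,0,0],[-0.006,0,0,0,0,0,0]]'
python3 -m handwheel '[[-0.006,0,0,0,0,0,0],[-0.006,0,0,0,0,0,0],[-0.006,0,0,0,0,0,0],[-0.006,0,0,0,0,0,0],[-0.006,0,0,0,0,0,0],[-0.004,0,0,0,0,0,0],[-0.003,0,0,0,0,0,0],[0,0,0,0,0,0,0]]'
python3 -c "
from h import *; tcp()"
```

```text
time: 18.5
tool_pos: [472.5, 83.6, 142.8]
tcp_rot: [178.9, -0.4, 130.5]
ft_force: [24.9, 54.1, -17.1]
finger_gap: 0.2
grip_force: 23.9
time: 19.17
tool_pos: [492.1, 46.1, 140.4]
tcp_rot: [-179.9, -0.0, 130.3]
ft_force: [-3.6, 1.0, -0.2]
finger_gap: -0.2
grip_force: 1.2
t 19.17 standTCP [-62.4  18.  140.4] yaw [-1.7992e+02 -5.0000e-02  1.3033e+02] F [-3.6  1.  -0.2] gap -0.2 q [ -1.  -4. 109.  -0.  75. -41.]
```

```bash
python3 -m handwheel '[[-0.002,0,0,0,0,0,0],[-0.002,0,0,0,0,0,0],[0,0,0,0,0,0,0],[0,0,0,0,0,0,0]]'
python3 - <<'E'
from h import *
tcp(); i,d=r.snapshot('scene'); cv2.imwrite('pics/sc2.png',cv2.resize(i[130:310,190:390],None,fx=3,fy=3,interpolation=cv2.INTER_CUBIC))
E
```

```text
time: 19.5
tool_pos: [494.2, 43.9, 140.1]
tcp_rot: [-179.9, -0.1, 130.4]
ft_force: [-5.7, 3.6, 1.2]
finger_gap: -0.2
grip_force: 2.4
t 19.5 standTCP [-60.2  15.9 140.1] yaw [-1.7992e+02 -1.0000e-01  1.3036e+02] F [-5.7  3.6  1.2] gap -0.2 q [ -1.  -4. 109.   0.  75. -41.]
```

View pics/sc2.png

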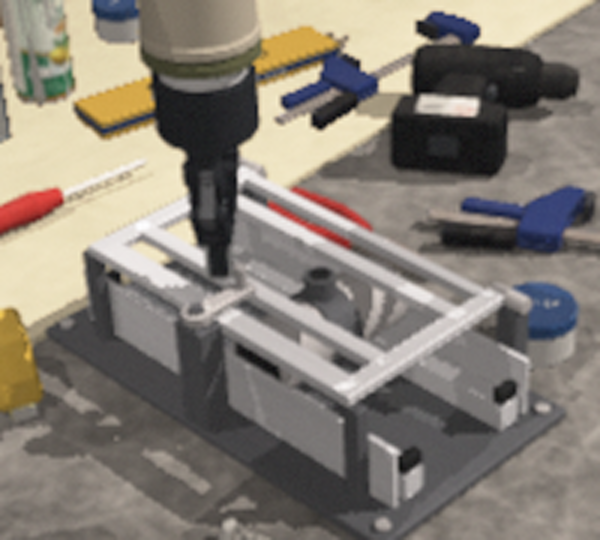

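```bash
python3 -m handwheel '[[-0.0015,0,0,0,0,0,0],[-0.0015,0,0,0,0,0,0],[0,0,0,0,0,0,0]]';python3 -m handwheel '[[-0.0015,0,0,0,0,0,0],[-0.0015,0,0,0,0,0,0],[0,0,0,0,0,0,0]]'
```

```text
time: 19.8
tool_pos: [494.7, 43.2, 139.8]
tcp_rot: [-179.9, -0.4, 130.4]
ft_force: [-13.3, 11.4, 6.5]
finger_gap: 0.0
grip_force: 7.5
time: 20.05
tool_pos: [495.2, 42.6, 139.4]
tcp_rot: [-179.8, -0.6, 130.4]
ft_force: [-19.6, 18.6, 10.4]
finger_gap: -0.3
grip_force: 12.5
```

```bash
python3 -m handwheel '[[0.006,0,0,0,0,0,0],[0.006,0,0,0,0,0,0],[0,0,-0.04,0,0,0,0],[0.03,0,-0.04,0,0,0,0],[0.04,0,-0.02,0,0,0,0],[0.04,0,0,0,0,0,0],[0.03,0,0,0,0,0,0],[0,0,0,0,0,0,0]]'
python3 - <<'E'
from h import *
tcp(); fine()
i,d=r.snapshot('top'); cv2.imwrite('pics/top3.png',cv2.resize(i[130:380,180:480],None,fx=2.4,fy=2.4,interpolation=cv2.INTER_CUBIC)); Q=toS(cloud('top',d),np.load('s.npy'))
q=Q[(Q[...,2]>112)&(Q[...,2]<140)&(Q[...,0]<-35)&(Q[...,0]>-120)&(abs(Q[...,1])<60)]
t=q[q[:,2]>129]; print('tab',t.mean(0),len(t)); p=q[q[:,2]<121]; 
for x in range(-104,-36,8): a=p[abs(p[:,0]-x)<4]; print(x,a[:,1].min().round(1),a[:,1].max().round(1)) if len(a) else 0
E
```

```text
time: 20.72
tool_pos: [403.5, 152.2, 233.6]
tcp_rot: [179.9, -0.0, 130.5]
ft_force: [-0.6, -0.6, -0.3]
finger_gap: 0.1
grip_force: 0.0
t 20.72 standTCP [-159.3  116.6  233.6] yaw [179.86  -0.   130.55] F [-0.6 -0.6 -0.3] gap 0.1 q [ 14. -19. 112.   0.  87. -27.]
pipe [-29.95  63.58] face 107 [-2.000e-02 -2.988e+01  1.130e+02] circle [ -0.1 -30. ] 12.5 lean by slope -1.33 xslope -0.19 lean by centre 0.07
tab [-54.98076469   0.27677151 133.2963764 ] 18
-104 -11.9 9.7
-96 -9.3 11.9
-88 -7.1 6.7
-80 -12.1 6.9
-72 -7.6 7.4
-64 -7.5 8.2
-56 -6.9 6.2
-48 -6.4 6.5
-40 -55.2 16.2
```

View pics/top3.png

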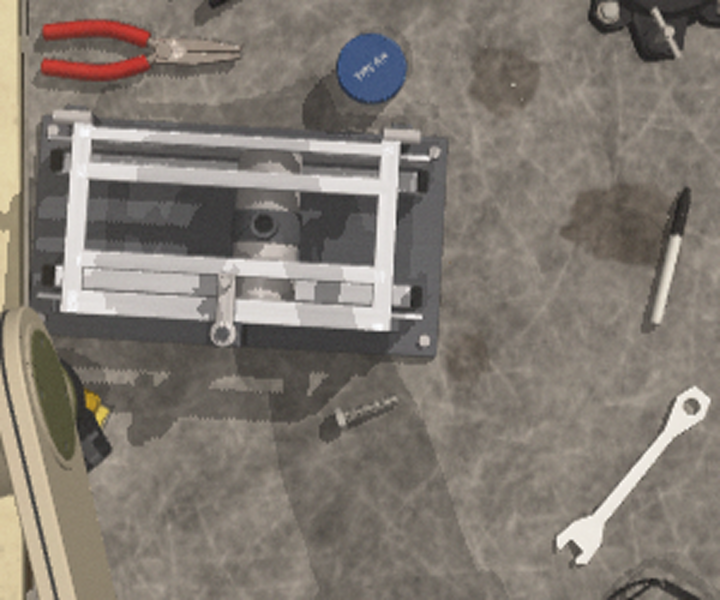

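The button lies fully across: its tab is at stand (-55, 0.3). The frame is shut and the port points up (lug at left of the pipe hidden, port at pixel (263, 223)). The bolt, spanner, tin and pliers have not moved, and the tape measure was never approached.

```bash
python3 -c "
from bench import r; print(r.hand_in())"
```

```text
the job is handed in; nothing more can be done
None
```

The job is handed in, with no verdict shown: the port points straight up to within about 1°, the frame is fully down, the turnbutton is across it against its stop, and no loose thing was touched; it took about 21 of the 72 s. One risk is that the wrist force briefly reached about 60 N while turning the button, from the closed fingertips rather than the gripper's body. Before the frame could pass, I also had to turn the button back about 0.2 rad to its zero.

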